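# Tighten the housing's hold-down clamp

### The job

Two hold-down clamps on the workbench have a round brass knurled nut each. Screw down the nut of the clamp that holds the round black cast housing: turn it clockwise (seen from above) until it stops tight, then let go of it. Leave the nut of the other clamp, on the square aluminium block, as it is.

Things in the scene. Friction and masses are not known exactly. Their poses are not given: they have to be found in the camera images.
- housing_nut (a joint): turn (rad) of the brass nut on the black housing's clamp; grows clockwise seen from above. 1.5 is the firm stop (tight); it starts 0.8 to 1.2 short, within one turn of the wrist. Light drag (0.06 N m), stays where left, does not sink noticeably. When tight, the black line on its top points along the strap to the housing; before, it lies anticlockwise of that by the angle still to turn
- housing_nut_grip (a point): centre of that nut, on its upright axis, half-way up: the point to grip, from above, across any diameter. Upright cylinder 40 mm in diameter, 30 mm high; a 12 mm stud stands 10 mm above its top. A 26 mm spacer below it keeps it clear of the 34 mm wide dark strap, whose top is 29 mm below this point. The strap bears on a round black housing, 92 mm across, 86 mm from the nut; z is up
- block_nut_mark (a point): outer part of the black line on top of the other brass nut (same size, same kind of clamp, but its strap bears on a square aluminium block of 75 mm). The point lies 16 mm from that nut's axis, level with its top face. This nut is not tight either; leave it alone
Not all that is in view belongs to the job. Leave any purple or red look-alike of the part that bears housing_nut alone.

How it is judged:
At the end, for the whole second after the job is handed in: The nut of the black housing's clamp is turned to its stop (within 0.2 rad, about 11 degrees) and the mark on the other clamp's nut is within 6 mm of where it started (value of joint housing_nut above 1.3 rad and distance of block_nut_mark from where it was at the start of the episode below 0.006 m); the robot touches nothing.
It fails at once if the nut on the aluminium block's clamp is turned (its mark moves more than 6 mm) (distance of block_nut_mark from where it was at the start of the episode above 0.006 m).
It also fails if it takes over 32 s, if anything falls off the work surface, if the arm or the gripper's body presses on something with over 40 N, if the wrist force passes 120 N, or if a joint passes its speed limit or range.

### The arm

A 6-joint arm with a two-finger parallel gripper is mounted at the origin on the work surface. World frame = base frame: x ahead of the robot, y to its left, z up, the work surface at z = 0. Lengths are in m, angles in rad, forces in N, time in s.
With the tool pointing down it reaches from about 0.4 to 0.925 m from the base axis. Payload 3.4 kg.
Tool frame: the origin (TCP) lies on the centre line of the jaws, within the pads' length; the fingertips stand arm.tip_reach ahead of it and the grasp point (between the pads) lies 5 mm behind it (arm.tip_reach is the distance from the TCP to the fingertips, in m); z points along the fingers, y is the line along which they close (so a half turn about z gives the same grasp; the last joint's range is limited). The gripper opens to 85 mm and grips with 20 to 120 N. Pads are 22 mm wide; open, the fingers measure 114 mm over their backs; the gripper's body (76 mm by 85 mm) begins 54 mm behind the grasp point. The pads swing forward as they close: fully open they stand 13 mm farther back than shut.
Start: joints at [1.167, 0.307, 1.506, -0, 1.328, -0.073], TCP at [0.187, 0.544, 0.245] pointing down, gripper open.
Joint ranges: [-3.12, 3.12], [-1.05, 2.28], [0.14, 2.33], [-1.42, 4.57], [0.1, 2.73], [-2.68, 2.68]. Speed limits (rad/s): [2.57, 2.57, 3.14, 3.14, 3.14, 3.14].

### API

Orientations are given as a unit quaternion [w, x, y, z].
In Python, from cell import arm gives the robot as it stands. The module is installed in compiled form; this text tells all that it offers.
- The arm moves only by the tool apply_moves, never from a script. Its arguments are lists of equal length, an entry for each row: "translation": the shift along the tool's x, y, z in mm, a list of three; "yaw": the turn about the tool's z in degrees. In form: {"translation": [[x, y, z], ...], "yaw": [yaw, ...]}. A call has 1 to 5 rows; each row is the pose to reach, as a shift and turn from the pose commanded when the call began, along the tool's axes at that moment; what a row does not reach only later rows make up. A row lasts 1/10 s, in which the tool goes at most 50 mm and 8.59 degrees, less where a joint would pass 70% of its speed; a pose out of reach is approached as far as the arm can. A call with a gripper value outside its range is refused whole. "fingers" is the opening, from -1 (shut) to 1 (fully open), set as the call begins (left out, the last holds). The fingers move at their own pace and stop on an object; "grip_force" is the grip in N (left out, the last holds). Time passes only in rows, so rows that repeat a pose let the fingers close. It gives the time, the measured TCP pose, the force, the opening and the grip force at its end, in the units of the state.
- arm.sense(): the state, without advancing time (a new reading comes with each control period).
- arm.capture(name): name is "side" or "top" or "wrist"; returns a dict with "image" (480x640x3 uint8, red, green, blue), "fx", "fy", "cx", "cy" (pixels), "position" and "rotation" of the camera in the world; the wrist camera has in their place "hand_eye" (4x4, takes a point from camera to tool coordinates, whose origin is the TCP and whose axes are the flange's). Camera axes: x right, y down, z forward; pixel columns grow to the right and rows downward; lengths in m; the calibration is good to about 2 mm. A picture is of the moment at which its call begins: read the wrist's pose just before it. There is no depth.
- arm.close_job(): hands the job in; it is judged then, once.
The state is a dict: "time_s": time; "qpos": joint angles; "dq": joint speeds; "tau": joint torques, N m; "tcp_pos": TCP position; "eef_rot": TCP orientation; "ft_force": force on the tool from outside, world axes, zero at the start; "torque": the same for the moment, N m; "finger_gap": finger opening in m; "grip_force": force on a finger pad.
Only numpy, scipy, OpenCV 4.12 (cv2) and the standard library are available. Lean on these libraries where they do the work, as an engineer would, in place of code of your own. Each camera call takes 0.05 s, during which the arm holds its last target. There are 200 camera calls.

## Working session

There is one attempt and no reset: what is moved stays moved. The work goes in short steps, Python scripts to look and compute and a tool call to move; the robot and the scene stay as the last step left them, time stands still between calls to the robot, and variables do not carry over. Pictures are saved under pics/ and viewed, at most 10 in all, crops included, and the job is handed in when it is done.

Besides the shell and the picture viewer there is one more tool, called after "Request:" as name(argument=value, ...), one argument or row to a line, values as JSON. apply_moves: Moves the arm, as the interface text tells. Its arguments: {"type":"object","properties":{"translation":{"type":"array","items":{"type":"array","items":{"type":"number"}}},"yaw":{"type":"array","items":{"type":"number"}},"fingers":{"type":"number"},"grip_force":{"type":"number"}},"required":["translation","yaw"]}

```bash
mkdir -p pics; cat > h.py <<'E'
import numpy as np, cv2
from scipy.spatial.transform import Rotation as R
from cell import arm
def snap(n,f):
    s=arm.sense(); c=arm.capture(n); cv2.imwrite('pics/'+f,c['image'][:,:,::-1])
    if 'hand_eye' in c:
        q=s['eef_rot']; T=np.eye(4); T[:3,:3]=R.from_quat([q[1],q[2],q[3],q[0]]).as_matrix(); T[:3,3]=s['tcp_pos']
        M=T@np.array(c['hand_eye']); c['position']=M[:3,3]; c['rotation']=M[:3,:3]
    np.savez('pics/'+f+'.npz',**{k:np.array(c[k]) for k in('fx','fy','cx','cy','position','rotation')})
def ray(f,u,v,z):
    c=np.load('pics/'+f+'.npz'); Rm=c['rotation']
    if Rm.size==4: Rm=R.from_quat(np.roll(Rm,-1)).as_matrix()
    d=Rm@np.array([(u-c['cx'])/c['fx'],(v-c['cy'])/c['fy'],1]); p=c['position']
    return p+d*(z-p[2])/d[2]
E
python3 - <<'E'
from h import *
snap('top','top0.png'); snap('side','side0.png')
s=arm.sense(); print(s['tcp_pos'],s['eef_rot'],s['qpos'],arm.tip_reach,s['time_s'])
E
```

```text
[0.18655664 0.54327027 0.24449283] [-2.06109609e-04  1.64657479e-01  9.86350393e-01 -8.80434661e-04] [ 1.16649424e+00  3.07477180e-01  1.50752244e+00 -1.66405341e-05
  1.32840143e+00 -7.34764575e-02] 0.014 0.1
```

View pics/top0.png

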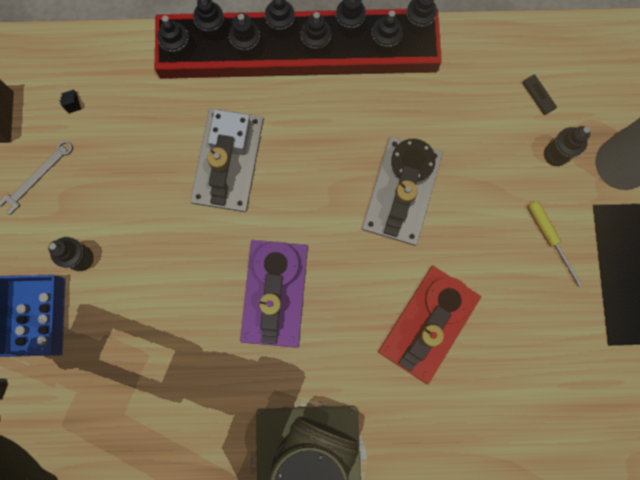

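View pics/side0.png

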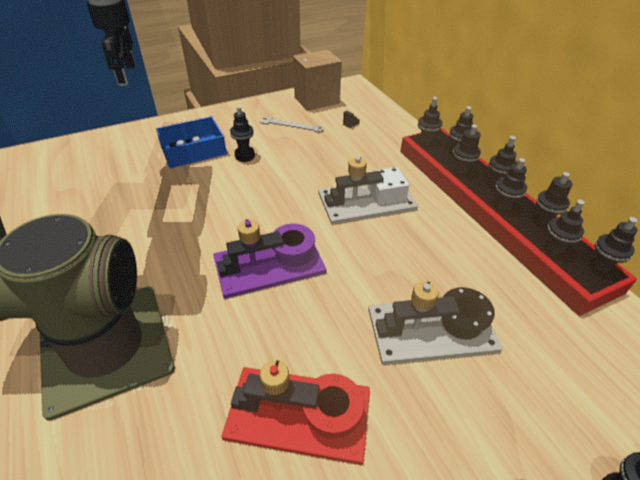

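The grey-plate clamp with the round black housing has its nut at (406,190) in the top view and about (426,296) in the side view. The block's nut is at (217,157) in the top view, and the purple and red clamps are decoys.

```bash
python3 - <<'E'
from h import *
a0,a1=ray('top0.png',406,191,0),ray('top0.png',406,191,.3)
b0,b1=ray('side0.png',425,297,0),ray('side0.png',425,297,.3)
d1=a1-a0;d2=b1-b0
t=np.linalg.lstsq(np.c_[d1,-d2],b0-a0,rcond=None)[0]
p,q=a0+t[0]*d1,b0+t[1]*d2
print(p,q)
z=p[2]
print('housing',ray('top0.png',413,160,z-.02))
for u,v in[(217,157),(269,304),(432,335)]: print(ray('top0.png',u,v,z))
for u,v in [(426,289),(426,304)]: print(ray('side0.png',u,v,z))
s=arm.sense();w=s['eef_rot'];print(R.from_quat(np.roll(w,-1)).as_matrix().round(3)); print(np.load('pics/top0.png.npz')['position'],np.linalg.norm(p[:2]))
E
```

```text
[ 0.52254713 -0.20782735  0.10081763] [ 0.52251784 -0.20781353  0.10080735]
housing [ 0.59263775 -0.2290936   0.08081763]
[0.60231575 0.16726307 0.10081763]
[0.30516026 0.06769874 0.10081763]
[ 0.23803068 -0.24240734  0.10081763]
[ 0.53424219 -0.19415212  0.10081763]
[ 0.51538194 -0.22073327  0.10081763]
[[-0.946  0.325 -0.001]
 [ 0.325  0.946 -0.002]
 [ 0.    -0.002 -1.   ]]
[2.06331010e-01 1.25079510e-03 1.28235872e+00] 0.5623590599637074
```

Request:
apply_moves(
  translation=[
    [-43,-26,0],
    [-86,-52,0],
    [-129,-78,0],
    [-172,-104,0],
    [-215,-130,0],
  ],
  yaw=[0,0,0,0,0],
  fingers=0.5,
)

```text
time_s: 0.6
tcp_pos: [0.3477, 0.3502, 0.245]
eef_rot: [-0.0, 0.164, 0.986, -0.0]
ft_force: [1.0, 1.2, 0.5]
finger_gap: 0.0637
grip_force: 0.0
```

Request:
apply_moves(
  translation=[
    [-43,-26,0],
    [-86,-52,0],
    [-125,-78,0],
    [-164,-102,0],
    [-170,-150,0],
  ],
  yaw=[0,0,0,0,0],
)

```text
time_s: 1.1
tcp_pos: [0.4646, 0.1538, 0.2453]
eef_rot: [0.002, 0.165, 0.986, 0.001]
ft_force: [-0.3, -0.4, 1.1]
finger_gap: 0.0643
grip_force: 0.0
```

Request:
apply_moves(
  translation=[
    [-20,-45,0],
    [-40,-90,0],
    [-60,-135,0],
    [-80,-180,0],
    [-100,-225,0],
  ],
  yaw=[0,0,0,0,0],
)

```text
time_s: 1.6
tcp_pos: [0.4802, -0.0922, 0.2451]
eef_rot: [-0.0, 0.165, 0.986, 0.0]
ft_force: [0.5, -0.7, -0.3]
finger_gap: 0.0639
grip_force: 0.0
```

```bash
cat > st.py <<'E'
from h import *
def delta(p):
    s=arm.sense(); M=R.from_quat(np.roll(s['eef_rot'],-1)).as_matrix()
    print('t',s['time_s'],'tcp',s['tcp_pos'].round(4),'psi',np.degrees(np.arctan2(M[1,1],M[0,1])).round(1),'q',s['qpos'].round(2),'gap',s['finger_gap'])
    print('delta mm',(M.T@(np.array(p)-s['tcp_pos'])*1e3).round(1))
E
python3 -c "
from st import *
delta([.5225,-.2078,.2])"
```

```text
t 1.6 tcp [ 0.4802 -0.0922  0.2451] psi 71.0 q [-0.28  0.19  1.68  0.    1.28 -1.52] gap 0.06392967295078157
delta mm [-77.6 -95.5  45.1]
```

Request:
apply_moves(
  translation=[
    [-30,-37,10],
    [-60,-74,20],
    [-78,-95,25],
    [-78,-95,25],
  ],
  yaw=[0,0,0,0],
)

```text
time_s: 2.0
tcp_pos: [0.5244, -0.2094, 0.2188]
eef_rot: [-0.0, 0.167, 0.986, -0.0]
ft_force: [0.2, -0.0, 0.5]
finger_gap: 0.064
grip_force: 0.0
```

```bash
python3 -c "
from st import *
delta([.5225,-.2078,.1])
snap('wrist','w1.png')"
```

```text
t 2.0 tcp [ 0.5244 -0.2094  0.2188] psi 70.8 q [-0.45  0.31  1.57 -0.    1.26 -1.69] gap 0.06395821239809059
delta mm [  2.3   1.  118.8]
```

View pics/w1.png

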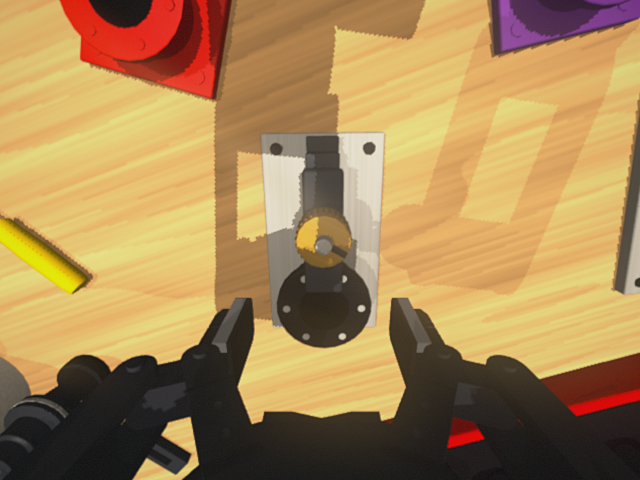

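The wrist view shows the nut at about (323,240) with its stud at (323,244). The black line points to (346,258), about 57° anticlockwise of the strap direction (straight down in this view, housing at (324,305)).

```bash
python3 -c "
from st import *
for z in (.11,.115,.12,.125): print(z,ray('w1.png',323,238,z),ray('w1.png',323,245,z))
c=ray('w1.png',323,238,.115);m=ray('w1.png',346,259,.115);h=ray('w1.png',324,303,.085)
a=lambda p:np.degrees(np.arctan2(p[1]-c[1],p[0]-c[0]))
print(a(m),a(h),np.linalg.norm(m-c),np.linalg.norm((h-c)[:2]))
l,r=ray('w1.png',296,241,.1),ray('w1.png',351,241,.1);print(np.linalg.norm(l-r),(l+r)/2)
cc=np.load('pics/w1.png.npz');print(cc['position'],cc['rotation'].round(2))
"
```

```text
0.11 [ 0.51989547 -0.20647648  0.11      ] [ 0.52517065 -0.20830049  0.11      ]
0.115 [ 0.51837888 -0.20597091  0.115     ] [ 0.52354302 -0.20775653  0.115     ]
0.12 [ 0.51686229 -0.20546534  0.12      ] [ 0.5219154  -0.20721256  0.12      ]
0.125 [ 0.5153457  -0.20495977  0.125     ] [ 0.52028777 -0.2066686   0.125     ]
27.103765569403954 -18.261850503664732 0.02404137600038036 0.07045179955673216
0.04335862098305097 [ 0.52540341 -0.20792936  0.1       ]
[ 0.44784303 -0.1824571   0.34754751] [[ 0.33  0.9   0.3 ]
 [ 0.94 -0.31 -0.11]
 [-0.    0.32 -0.95]]
```

```bash
python3 -c "
from st import *
out=[]
for f,(u,v) in (('side0.png',(426,296)),('w1.png',(323,240))):
  c=np.load('pics/'+f+'.npz');Rm=c['rotation']
  Rm=Rm if Rm.size==9 else R.from_quat(np.roll(Rm,-1)).as_matrix()
  K=np.array([[c['fx'],0,c['cx']],[0,c['fy'],c['cy']],[0,0,1.]])
  for z in (.095,.105):
    im=cv2.imread('pics/'+f)[v-40:v+40,u-40:u+40]; im=cv2.resize(im,(400,300) if 0 else (390,390),interpolation=cv2.INTER_CUBIC); s=390/80
    for dz,rr,col in((-.015,.02,(255,0,0)),(.015,.02,(0,255,0)),(.025,.006,(255,0,255))):
      t=np.linspace(0,6.283,60);P=np.c_[.5225+rr*np.cos(t),-.2075+rr*np.sin(t),0*t+z+dz]
      q=(P-c['position'])@Rm@K.T;q=q[:,:2]/q[:,2:]
      cv2.polylines(im,[((q-[u-40,v-40]+.5)*s).astype(int)],True,col,1)
    out.append(im[45:345])
cv2.imwrite('pics/ov.png',np.vstack([np.hstack(out[:2]),np.hstack(out[2:])]))
"
```

```text
(no output)
```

View pics/ov.png

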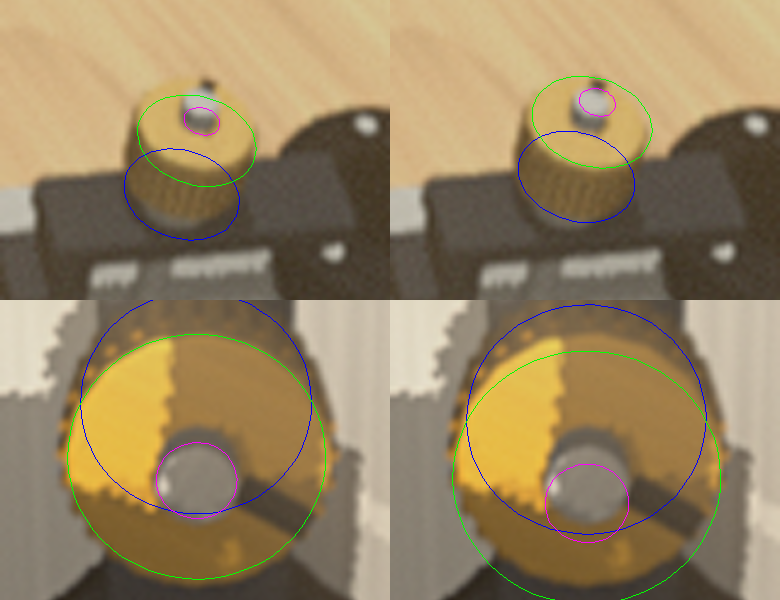

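Request:
apply_moves(
  translation=[
    [6,1,10],
    [6,1,25],
    [6,1,40],
    [6,1,50],
    [6,1,50],
  ],
  yaw=[-8,-16,-24,-32,-32],
)

```text
time_s: 2.55
tcp_pos: [0.5165, -0.2005, 0.169]
eef_rot: [-0.002, -0.114, 0.993, 0.001]
ft_force: [-0.3, -0.4, -0.1]
finger_gap: 0.064
grip_force: 0.0
```

```bash
python3 -c "
from st import *
delta([.519,-.206,.102])
snap('wrist','w2.png')"
```

```text
t 2.55 tcp [ 0.5165 -0.2005  0.169 ] psi 103.1 q [-0.45  0.35  1.65  0.    1.14 -2.25] gap 0.06396118404688048
delta mm [-1.4 -6.1 67. ]
```

View pics/w2.png

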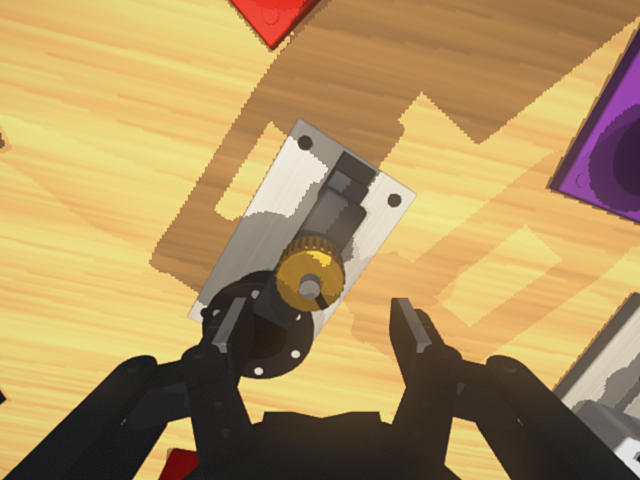

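The nut's top face is centred at about (311,280), and the line points to (322,305) at the lower right of the stud at (309,287).

```bash
python3 -c "
from st import *
for z in(.11,.119):print(ray('w2.png',311,280,z))
print(ray('w2.png',309,286,.129))
c=ray('w2.png',311,280,.119);m=ray('w2.png',325,309,.119);print(np.degrees(np.arctan2(*(m-c)[1::-1])),np.linalg.norm(m-c))"
```

```text
[ 0.52382764 -0.20515866  0.11      ]
[ 0.51971205 -0.20582444  0.119     ]
[ 0.51900117 -0.20685479  0.129     ]
36.47268408631121 0.021120505995124297
```

Request:
apply_moves(
  translation=[
    [-2,-6,15],
    [-2,-6,35],
    [-2,-6,52],
    [-2,-6,66],
    [-2,-6,66],
  ],
  yaw=[0,0,0,0,0],
)

```text
time_s: 3.1
tcp_pos: [0.5205, -0.2069, 0.1034]
eef_rot: [-0.001, -0.112, 0.994, 0.001]
ft_force: [-0.1, 0.4, -0.2]
finger_gap: 0.0645
grip_force: 0.0
```

```bash
python3 -c "
from st import *
delta([.5195,-.206,.102])"
```

```text
t 3.1 tcp [ 0.5205 -0.2069  0.1034] psi 102.9 q [-0.45  0.43  1.72  0.    1.   -2.25] gap 0.06446438744706079
delta mm [0.7 1.1 1.4]
```

Request:
apply_moves(
  translation=[
    [0,0,1],
    [0,0,1],
    [0,0,1],
    [0,0,1],
    [0,0,1],
  ],
  yaw=[0,0,0,0,0],
  fingers=-1,
  grip_force=40,
)

```text
time_s: 3.6
tcp_pos: [0.5216, -0.206, 0.1048]
eef_rot: [0.001, -0.113, 0.994, 0.001]
ft_force: [-1.3, 5.7, 3.4]
finger_gap: 0.039
grip_force: 40.4
```

Gripped at 39 mm. Turning now.

Request:
apply_moves(
  translation=[
    [0,0,0],
    [0,0,0],
    [0,0,0],
    [0,0,0],
    [0,0,0],
  ],
  yaw=[8,16,24,32,40],
)

```text
time_s: 4.1
tcp_pos: [0.5215, -0.2077, 0.1048]
eef_rot: [0.0, 0.236, 0.972, -0.0]
ft_force: [-2.2, -0.1, 2.0]
finger_gap: 0.0393
grip_force: 40.4
```

```bash
python3 -c "
from st import *
delta([.5195,-.206,.102]);print(arm.sense()['torque'],arm.sense()['ft_force'])"
```

```text
t 4.1 tcp [ 0.5215 -0.2077  0.1048] psi 62.7 q [-0.45  0.43  1.72  0.    1.   -1.55] gap 0.039305060338271136
delta mm [2.6 0.6 2.8]
[0.2155729  0.34157712 0.07117062] [-2.22207014 -0.07845249  2.03565859]
```

Request:
apply_moves(
  translation=[
    [0,0,0],
    [0,0,0],
    [0,0,0],
  ],
  yaw=[6,12,16],
)

```text
time_s: 4.4
tcp_pos: [0.5211, -0.2083, 0.1048]
eef_rot: [0.0, 0.368, 0.93, -0.0]
ft_force: [-2.8, -0.9, 3.0]
finger_gap: 0.0391
grip_force: 40.5
```

```bash
python3 -c "
from st import *
delta([.5195,-.206,.102]);print(arm.sense()['torque'],arm.sense()['ft_force'])"
```

```text
t 4.4 tcp [ 0.5211 -0.2083  0.1048] psi 46.8 q [-0.45  0.43  1.72 -0.    1.   -1.27] gap 0.03914277889328469
delta mm [2.7 0.6 2.8]
[-0.00697086  0.38948667  0.08085057] [-2.76856928 -0.86976779  3.04889532]
```

Turned 56° with only the light drag (0.07–0.08 N m) so far. I'll continue to the stop.

Request:
apply_moves(
  translation=[
    [0,0,0],
    [0,0,0],
  ],
  yaw=[4,8],
)

```text
time_s: 4.6
tcp_pos: [0.5216, -0.2096, 0.1047]
eef_rot: [0.001, 0.43, 0.903, -0.002]
ft_force: [-0.4, -7.6, -2.4]
finger_gap: 0.0389
grip_force: 40.7
```

```bash
python3 -c "
from st import *
delta([.5195,-.206,.102]);print(arm.sense()['torque'],arm.sense()['ft_force'])"
```

```text
t 4.6 tcp [ 0.5216 -0.2096  0.1047] psi 39.0 q [-0.46  0.43  1.72 -0.    0.99 -1.13] gap 0.03885495765389448
delta mm [4.1 0.6 2.7]
[-1.16243457  0.0314261   0.7155128 ] [-0.40862007 -7.61268456 -2.42312955]
```

Request:
apply_moves(
  translation=[
    [0,0,0],
    [0,0,0],
  ],
  yaw=[4,8],
)

```text
time_s: 4.8
tcp_pos: [0.5226, -0.2121, 0.1048]
eef_rot: [0.003, 0.492, 0.871, -0.003]
ft_force: [-2.0, -12.2, -5.2]
finger_gap: 0.039
grip_force: 40.8
```

```bash
python3 -c "
from st import *
delta([.5195,-.206,.102]);print(arm.sense()['torque'],arm.sense()['ft_force'])"
```

```text
t 4.8 tcp [ 0.5226 -0.2121  0.1048] psi 31.1 q [-0.46  0.43  1.71 -0.01  0.99 -0.99] gap 0.038972222693387695
delta mm [6.9 0.5 2.8]
[-1.98383891  0.17533161  1.12904279] [ -2.03141963 -12.20044982  -5.19321079]
```

The torque rose to over 0.7 N m, so the nut is at the stop. Releasing and rising.

Request:
apply_moves(
  translation=[
    [0,0,0],
    [0,0,0],
    [0,0,0],
    [0,0,0],
  ],
  yaw=[0,0,0,0],
  fingers=0.5,
)

```text
time_s: 5.2
tcp_pos: [0.5218, -0.2078, 0.1037]
eef_rot: [0.0, 0.492, 0.871, 0.0]
ft_force: [-0.2, -0.2, -0.4]
finger_gap: 0.0637
grip_force: 0.0
```

Request:
apply_moves(
  translation=[
    [0,0,-15],
    [0,0,-40],
    [0,0,-75],
    [0,0,-110],
    [0,0,-110],
  ],
  yaw=[0,0,0,0,0],
)

```text
time_s: 5.7
tcp_pos: [0.5248, -0.2093, 0.2187]
eef_rot: [0.005, 0.492, 0.871, 0.0]
ft_force: [0.9, 0.0, -0.1]
finger_gap: 0.0642
grip_force: 0.0
```

```bash
python3 -c "
from st import *
delta([.5195,-.206,.102]);snap('wrist','w3.png')"
```

```text
t 5.7 tcp [ 0.5248 -0.2093  0.2187] psi 31.1 q [-0.45  0.31  1.57  0.    1.25 -1.  ] gap 0.06423749066571861
delta mm [  6.5  -3.5 116.6]
```

View pics/w3.png

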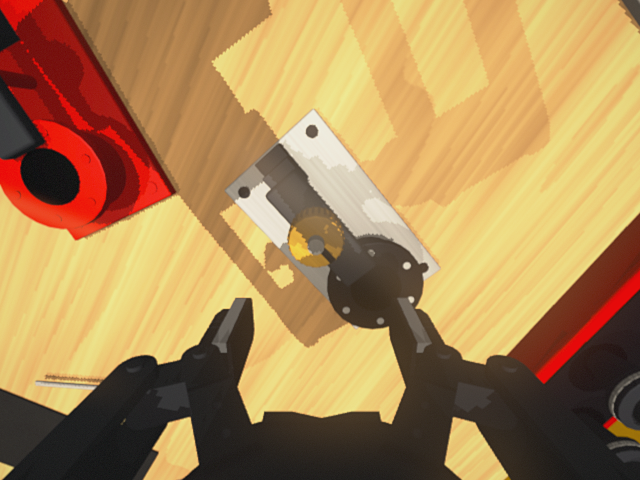

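The line now runs from the stud at (316,243) to about (334,264), along the strap. A quick numeric check, compared with the housing at (375,282):

```bash
python3 -c "
from st import *
c=np.array([.5195,-.206,.119]);m=ray('w3.png',333,264,.119);h=ray('w3.png',375,281,.078);h2=ray('w1.png',324,303,.078)
for p in(m,h,h2,ray('top0.png',413,160,.078)):print(p,np.degrees(np.arctan2(*(p-c)[1::-1])))
print(ray('w3.png',316,239,.119))
im=cv2.imread('pics/w3.png')[200:310,270:420];cv2.imwrite('pics/w3c.png',cv2.resize(im,None,fx=5,fy=5,interpolation=cv2.INTER_CUBIC))"
```

```text
[ 0.53971133 -0.21565966  0.119     ] -25.544676470615226
[ 0.591173   -0.22411735  0.078     ] -14.18594557452785
[ 0.58894671 -0.22926323  0.078     ] -18.519798856321337
[ 0.59354365 -0.22963376  0.078     ] -17.70239772026057
[ 0.5187901  -0.20530012  0.119     ]
```

View pics/w3c.png

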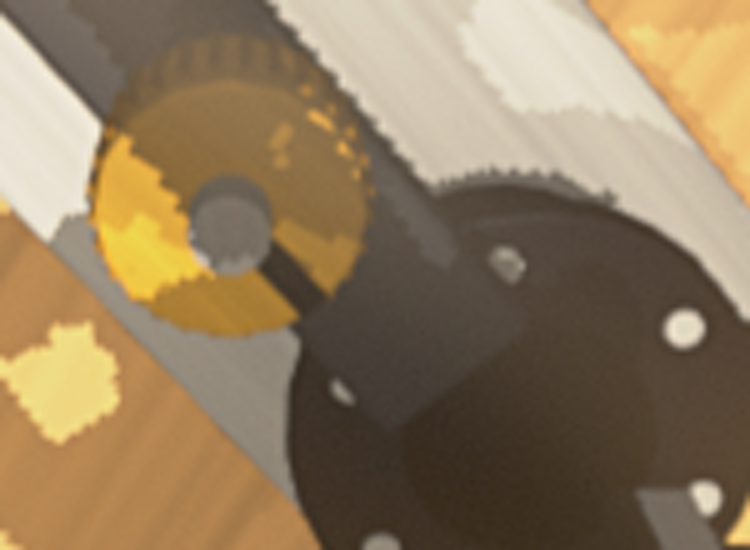

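The crop shows the line parallel to the strap edges and pointing at the housing, so the nut is tight. The gripper is clear of everything.

```bash
python3 -c "
from cell import arm
print(arm.close_job())"
```

```text
the job is handed in; nothing more can be done
None
```

I screwed the black housing's nut down to its stop (torque rose sharply and its line now points along the strap), released it, never went near the block's nut, and handed the job in at about 6 s; no verdict came back.

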